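# Knock out the jammed transport spacer of a slit-lamp base

## Task

The grey transport spacer is jammed under the lips of the slit-lamp base. Take the wooden block in the gripper and knock the spacer out sideways with it, through the open side, until it lies clear of both jaws but still on the base plate (do not touch the spacer with the gripper or arm while it is still jammed). Then lay the block down flat on the bare table, lift the spacer out and leave it lying in the steel tray, without disturbing the canister or the occluder.

Things in the scene. Friction and masses are not known exactly. Their poses are not given: they have to be found in the camera images.
- base: Slit-lamp base without its column, fixed. Origin on the table under the middle of the gap between its two jaws, which face each other along its x axis. White bed plate with a black edge, x -110 to +230, y -115 to +115 mm, top 20 mm above the table. The spacer, held between the jaws, can leave only towards the base's -y, the open side. Sliding it takes about 8 to 18 N.
- jaw_near (a point): Middle of the near jaw's gap face (base x = -60 mm), 40 mm above the table; axes as the base's. Cream jaw x -105 to -60, y -25 to +25 mm, top 71 mm above the table. Its face is a steel shoe on a spring that presses the spacer to the far jaw with about 7 N and comes out 5 mm when the spacer has gone. A lip (underside 63 mm above the table) reaches 10 mm over the spacer's end.
- jaw_far (a point): Middle of the far jaw's fixed gap face (base x = +60 mm), 40 mm above the table. Cream jaw x +60 to +105, y -25 to +25 mm, top and 10 mm lip as on the near jaw: the lips stop the spacer from being lifted. Behind it, base x +110 to +210 mm, the carriage, 70 mm high, with a column socket at y -52 (to 98 mm) and a black joystick at y +62 (to 141 mm).
- stop_mid (a point): Midway between the two stop tabs at the jaws' closed (+y) ends, base y = +29 mm, 40 mm above the table. The tabs (base y +25 to +33 mm, up to 71 mm above the table) leave 100 mm free between them (x -50 to +50), enough for the block and a gripper's fingers, but not for the 120 mm spacer.
- spacer: Grey plastic bar with two dark dots on top, 120 mm (its x) by 30 mm (its y) by 40 mm high, about 0.2 kg, loose. Origin: centre of its underside. At the start it stands on the bed plate across the gap between the jaws, its x along the base's x. It is clear of the jaws when its centre lies more than 42 mm to the -y side of the base's origin (base frame); its centre must not go beyond the bed plate's edge at -115 mm.
- spacer_center (a point): Centre of the spacer, 20 mm above its underside.
- block: Plain wooden block, 130 mm (its x) by 40 mm (its y) by 45 mm high, about 0.17 kg, loose, lying on the table to the left or the right of the base. Origin: centre of its underside.
- block_center (a point): Centre of the block, 22.5 mm above its underside.
- tray: Open steel tray, fixed, 200 mm (its x) by 150 mm (its y), walls 4 mm thick and 28 mm high, floor 4 mm above the table. Origin: centre of its underside. Stands on the side of the base where the block is not.
- canister: White wipes canister, 72 mm across, 140 mm high, standing; leave alone. Origin at its underside.
- occluder: Black eye occluder: disc of 64 mm with a flat handle, 187 mm long in all, 6 mm thick, lying on the table; leave alone.
There are look-alikes about, which are no part of the job. What is meant by the block is not green or red, and is the smaller of those in its own colour.

How it is judged:
By the outcome, as a careful person would: the job done as asked, in the order asked, and still so for the second after the job is handed in, with the robot touching nothing.
It also fails if it takes over 67 s, if anything falls off the work surface, if the arm or the gripper's body presses on something with over 40 N, if the wrist force passes 120 N, or if a joint passes its speed limit or range.

## Robot

A 7-joint arm with a two-finger parallel gripper is mounted at the origin on the work surface. World frame = base frame: x ahead of the robot, y to its left, z up, the work surface at z = 0. Lengths are in m, angles in degrees, forces in N, time in s.
With the tool pointing down it reaches from about 0.425 to 0.875 m from the base axis. Payload 4.7 kg.
Tool frame: the origin (TCP) lies between the finger pads; the fingertips stand env.finger_overhang ahead of it and the grasp point (between the pads) lies 5 mm behind it (env.finger_overhang is the distance from the TCP to the fingertips, in m); z points along the fingers, y is the line along which they close (so a half turn about z gives the same grasp; the last joint's range is limited). The gripper opens to 87 mm and grips with 3 to 60 N. Pads are 19 mm wide; open, the fingers measure 117 mm over their backs; the gripper's body (75 mm by 190 mm) begins 51 mm behind the grasp point.
Start: joints at [75.235, 18.392, -4.016, 83.108, 1.295, 78.541, -3.26], TCP at [0.174, -0.626, 0.237] pointing down, gripper open.
Joint ranges: [-163.93, 163.93], [-17.29, 119.83], [-79.2, 71.16], [3.27, 140.29], [-89.18, 269.18], [5.43, 117.66], [-154.24, 154.24]. Speed limits (degrees/s): [147.25, 147.25, 180, 180, 180, 180, 180].

## Interface

Orientations are given as [roll, pitch, yaw] about the fixed x, y, z axes, in that order (R = Rz(yaw) Ry(pitch) Rx(roll)).
In Python, from cell import telemetry, eyes, env, models gives the robot as it stands. The module is installed in compiled form; this text tells all that it offers.
- The arm moves only by the tool drive_tool, never from a script. Its arguments are lists of equal length, an entry for each row: "angular": the turn, a rotation vector about the tool's x, y, z in rad, a list of three; "delta_pos": the shift along the tool's x, y, z in cm, a list of three; "gripper": the finger opening in cm, from 0 to 8.7. A call has 1 to 20 rows; each row shifts and turns the commanded pose from where the row before left it, along the tool's axes as they then stand; what a row does not reach is not made up. A row lasts 1/10 s, in which the tool goes at most 50 mm and 8.59 degrees, less where a joint would pass 70% of its speed; a pose out of reach is approached as far as the arm can. A call with a gripper value outside its range is refused whole. The fingers move at their own pace and stop on an object; "squeeze" is the grip in N (left out, the last holds). Time passes only in rows, so rows that do not move let the fingers close. It gives the time, the measured TCP pose, the force, the opening and the grip force at its end, in the units of the state.
- telemetry.get_obs(): the state, without advancing time (a new reading comes with each control period).
- eyes.read_camera(name): name is "scene" or "top"; returns a dict with "pixels" (480x640x3 uint8, red, green, blue), "mtx" (3x3 intrinsics, pixels), "D" ([k1, k2, p1, p2, k3] as OpenCV has them; the pictures are not rectified), "origin" and "orientation" of the camera in the world. Camera axes: x right, y down, z forward; pixel columns grow to the right and rows downward; lengths in m; the calibration is good to about 2 mm. A picture is of the moment at which its call begins. There is no depth.
- env.sign_off(): hands the job in; it is judged then, once.
Trained networks look in a picture, given as the dict that the camera call returned (one of the last four; its "shot" number tells which), for a name from the list of things; names that differ only in an ending like _2 or _b are one class to them, and where a whole thing is asked for, a point or a joint stands for the part that bears it (a point fixed in the world has none). Each returns a list of dicts, best first, with "p" (0 to 1); they miss things now and then, are a little off and sometimes report something else, mostly with a low value. They report only what shows in the picture. A call takes as long as a camera call. They do not tell look-alikes from the thing itself.
- models.search_frame(picture, target): "centre" ([column, row] in pixels, amid what is visible of it).
- models.cut_out(picture, target): "pixels" (480x640 bool, what is visible of it) and "centre" ([column, row] in pixels, amid what is visible of it).
The state is a dict: "time_s": time; "qpos": joint angles; "joint_velocities": joint speeds; "effort": joint torques, N m; "tool_pos": TCP position; "tool_rot": TCP orientation; "force": force on the tool from outside, world axes, zero at the start; "wrist_torque": the same for the moment, N m; "grip_width": finger opening in m; "grasp_force": force on a finger pad.
Only numpy, scipy, OpenCV 4.12 (cv2) and the standard library are available. Lean on these libraries where they do the work, as an engineer would, in place of code of your own. Each camera call takes 0.05 s, during which the arm holds its last target. There are 200 camera calls.

## Working session

There is one attempt and no reset: what is moved stays moved. The work goes in short steps, Python scripts to look and compute and a tool call to move; the robot and the scene stay as the last step left them, time stands still between calls to the robot, and variables do not carry over. Pictures are saved under pics/ and viewed, at most 11 in all, crops included, and the job is handed in when it is done.

Besides the shell and the picture viewer there is one more tool, called after ">>>" as name(argument=value, ...) on one line, values as JSON. drive_tool: Moves the arm, as the interface text tells. Its arguments: {"type":"object","properties":{"angular":{"type":"array","items":{"type":"array","items":{"type":"number"}}},"delta_pos":{"type":"array","items":{"type":"array","items":{"type":"number"}}},"gripper":{"type":"array","items":{"type":"number"}},"squeeze":{"type":"number"}},"required":["angular","delta_pos","gripper"]}

```bash
mkdir -p pics; cat > h.py <<'E'
import numpy as np, cv2
from cell import telemetry, eyes, env, models
def snap(n, f=None):
    p=eyes.read_camera(n)
    if f: cv2.imwrite('pics/'+f, p['pixels'][:,:,::-1])
    return p
def Rm(o):
    from scipy.spatial.transform import Rotation as R
    o=np.array(o,float)
    if o.shape==(3,3): return o
    return R.from_euler('xyz',o,degrees=True).as_matrix()
def w(p,uv,z):
    uv=np.array(uv,float).reshape(-1,1,2)
    n=cv2.undistortPoints(uv,np.array(p['mtx']),np.array(p['D'])).reshape(-1,2)
    d=np.c_[n,np.ones(len(n))]@Rm(p['orientation']).T
    o=np.array(p['origin']); return o+d*((z-o[2])/d[:,2])[:,None]
def px(p,X):
    R=Rm(p['orientation']); o=np.array(p['origin'])
    c=(np.array(X,float).reshape(-1,3)-o)@R
    return cv2.projectPoints(c,np.zeros(3),np.zeros(3),np.array(p['mtx']),np.array(p['D']))[0].reshape(-1,2)
E
python3 - <<'E'
from h import *
a=snap('scene','s0.png');b=snap('top','t0.png')
for p in(a,b): print(p['origin'],p['orientation'],np.array(p['mtx']).tolist())
print(env.finger_overhang,telemetry.get_obs())
for t in['base','spacer','block','tray','canister','occluder','jaw_near','jaw_far','stop_mid']:
    for n,p in(('s',a),('t',b)):
        print(t,n,[(np.round(d['centre']).tolist(),round(d['p'],2)) for d in models.search_frame(p,t)][:5])
E
```

```text
[0.78715464 0.66603166 0.94216498] [-143.22109648   -0.54240797  151.83081202] [[472.33667171656367, 0.0, 321.99685460609976], [0.0, 472.33667171656367, 236.71693037826932], [0.0, 0.0, 1.0]]
[0.27952089 0.07766686 1.12700667] [-169.51144778    0.8602771   -90.19559032] [[439.39776747679105, 0.0, 324.2470630702198], [0.0, 439.39776747679105, 241.07656181108433], [0.0, 0.0, 1.0]]
0.014 {'time_s': 0.1, 'qpos': array([75.23297131, 18.43152581, -4.01665076, 83.1670429 ,  1.29633735,
       78.54132843, -3.25932498]), 'joint_velocities': array([-0.00465935, -0.15680346,  0.09982476, -0.16674887, -0.01118047,
       -0.08730639, -0.04472385]), 'effort': array([ 7.46634464e-05, -4.92571235e+01, -4.05735746e-01, -3.13398421e+01,
       -6.40459196e-02,  3.94616753e-02,  5.79726816e-05]), 'tool_pos': array([ 0.17435581, -0.62569473,  0.2356159 ]), 'tool_rot': array([-1.79905413e+02,  6.44242983e-03,  1.55786131e+01]), 'force': array([-0.05455033, -0.43315701,  0.15865187]), 'wrist_torque': array([-0.04862108,  0.0174772 , -0.03121131]), 'grasp_force': 0.0, 'grip_width': 0.08728060583007625}
base s [([237.0, 254.0], 0.69)]
base t [([360.0, 185.0], 0.76)]
spacer s [([262.0, 226.0], 0.71)]
spacer t [([369.0, 199.0], 0.65)]
block s [([424.0, 412.0], 0.95), ([379.0, 338.0], 0.93), ([459.0, 307.0], 0.71), ([388.0, 234.0], 0.65)]
block t [([307.0, 311.0], 0.94), ([227.0, 248.0], 0.8), ([154.0, 242.0], 0.76), ([210.0, 326.0], 0.59)]
tray s [([259.0, 138.0], 0.75)]
tray t [([496.0, 260.0], 0.85)]
canister s [([279.0, 327.0], 0.71)]
canister t [([259.0, 167.0], 0.88), ([499.0, 256.0], 0.26)]
occluder s [([198.0, 164.0], 0.85)]
occluder t [([484.0, 190.0], 0.84), ([370.0, 205.0], 0.61)]
jaw_near s [([240.0, 250.0], 0.77)]
jaw_near t [([361.0, 185.0], 0.81)]
jaw_far s [([237.0, 252.0], 0.74)]
jaw_far t [([360.0, 185.0], 0.96)]
stop_mid s [([239.0, 248.0], 0.71)]
stop_mid t []
```

View pics/s0.png

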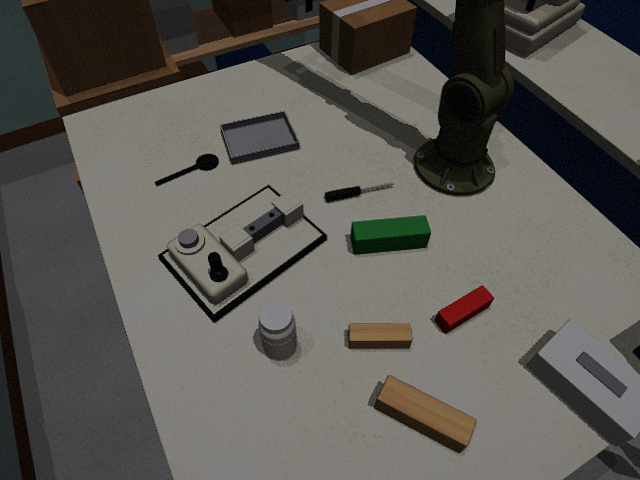

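View pics/t0.png

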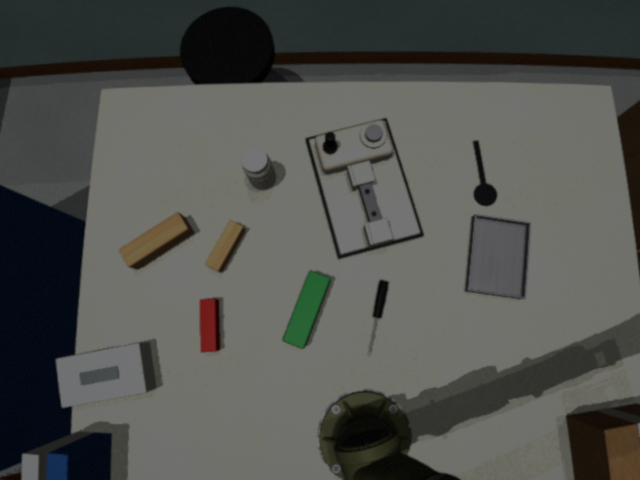

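The top view shows the base with its open side to the right (column, row): bed corners near (306,137), (387,119), (422,236) and (340,257), spacer near (370,202). The tray is at (497,258), the canister at (258,168) and the occluder at (483,175).

What could be taken for the block, in the top view:
- small wooden block (225,246)
- large wooden block (155,241)
- green block (307,311)
- red block (210,326)

By the description it is the small wooden one, at (225,246) in the top view and (380,336) in the scene view.

```bash
cat >> h.py <<'E'
from scipy.optimize import minimize, least_squares
def box(x,y,yaw,L,W,z0,z1):
    c,s=np.cos(yaw),np.sin(yaw)
    return np.array([[x+c*a*L/2-s*b*W/2,y+s*a*L/2+c*b*W/2,z] for a in(-1,1) for b in(-1,1) for z in(z0,z1)])
def fitbox(views,x0,L,W,z0,z1):
    # views: [(picture, mask)]; maximise IoU of projected hull
    def cost(v):
        t=0
        for p,m in views:
            h=cv2.convexHull((px(p,box(v[0],v[1],v[2],L,W,z0,z1))*16).round().astype(np.int32))
            r=np.zeros(m.shape,np.uint8); cv2.fillConvexPoly(r,h,1,shift=4); r=r>0
            t-=(r&m).sum()/(r|m).sum()
        return t/len(views)
    best=None
    for dy in (0,.15,-.15):
        s=np.array([[0,0,0],[.02,0,0],[0,.02,0],[0,0,.2]])+np.array(x0)+[0,0,dy]
        r=minimize(cost,s[0],method='Nelder-Mead',options=dict(initial_simplex=s,maxiter=250,xatol=1e-4,fatol=1e-4))
        if best is None or r.fun<best.fun: best=r
    return best.x,-best.fun
def mask(p,t,near):
    c=[d for d in models.cut_out(p,t) if np.hypot(*(np.array(d['centre'])-near))<25]
    return c[0]['pixels'] if c else None
E
python3 - <<'E'
from h import *
a=snap('scene');b=snap('top')
for t,ca,cb,d,z0 in(('block',(380,336),(225,246),(.13,.04,0,.045),0),('tray',(259,138),(497,258),(.2,.15,0,.028),0)):
    ms=[(p,mask(p,t,c)) for p,c in((a,ca),(b,cb))]; print(t,[m is not None and int(m.sum()) for _,m in ms]); vs=[v for v in ms if v[1] is not None]
    x=w(b,cb,.02)[0]
    for y0 in (1.0,):
        for k in range(2):
            for vv in (vs,vs[-1:]): 
                r=fitbox(vv,[x[0],x[1],y0+k*np.pi/2],*d); print(t,np.round(r[0][:2],4),round(np.degrees(r[0][2])%180,1),round(r[1],3))
    if t=='block': blk=b
# base corners
L=np.array([[.23,.115],[.23,-.115],[-.11,-.115],[-.11,.115]])
ct=np.array([[306,137],[387,119],[422,236],[340,257]]);cs=np.array([[214,318],[160,257],[270,187],[327,237]])
for z in(.02,0,):
    def f(v):
        c,s=np.cos(v[2]),np.sin(v[2]);P=np.c_[v[0]+c*L[:,0]-s*L[:,1],v[1]+s*L[:,0]+c*L[:,1],np.full(4,z)]
        return np.r_[px(b,P)-ct,px(a,P)-cs].ravel()
    r=least_squares(f,[.6,0,.26]);print('base',z,np.round(r.x[:2],4),np.degrees(r.x[2]),np.round(r.fun,1))
for uv,n in (((366.5,191),'dot far'),((374,213),'dot near')): print(n,w(b,uv,.06))
cv2.imwrite('pics/c0.png',np.hstack([cv2.resize(b['pixels'][210:290,190:290,::-1],(400,320)),cv2.resize(b['pixels'][150:250,330:430,::-1],(400,400))[:320]]))
E
```

```text
block [1512, 939]
block [0.473  0.3476] 151.9 0.867
block [0.4728 0.3478] 152.5 0.869
block [0.4726 0.3477] 152.0 0.87
block [0.473  0.3478] 152.5 0.869
tray [2915, 4688]
tray [ 0.4415 -0.3516] 170.5 0.957
tray [ 0.4439 -0.3508] 54.6 0.685
tray [ 0.4422 -0.3531] 171.2 0.961
tray [ 0.4438 -0.3537] 171.0 0.963
base 0.02 [ 0.5736 -0.0205] 14.343722337994429 [-2.2  0.8 -1.3 -1.2  0.5  0.3 -3.9  1.8 -1.4  0.9 -2.6 -3.  -1.1 -3.5
  0.8 -2.3]
base 0 [ 0.575  -0.0272] 14.244374882190252 [ 0.7  3.3  0.4  1.7  1.4  1.3 -1.5  2.3 -1.6  2.9 -1.7 -0.3 -1.8  0.2
 -1.1  1. ]
dot far [[ 0.60504958 -0.01411119  0.06      ]]
dot near [[ 0.54772149 -0.03157792  0.06      ]]
```

View pics/c0.png

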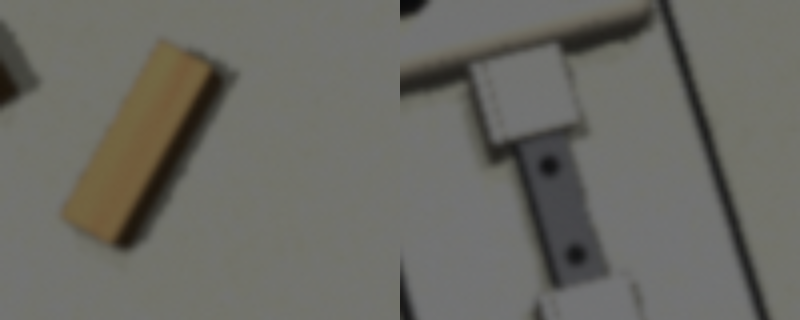

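The crop shows the small plain wooden block (no green or red, long axis up-right), top-view centre near (225,246), and the spacer with its two dots at about (367,191) and (374,213) in the gap between the jaws. The choice stands. Next is a row planner for the reach.

```bash
cat >> h.py <<'E'
import json
def plan(wps,grip):
    o=telemetry.get_obs();p=np.array(o['tool_pos']);y=o['tool_rot'][2]; D=[];A=[]
    for (*q,yt,n) in wps:
        for i in range(n):
            k=n-i; dp=(np.array(q)-p)/k; dy=((yt-y+180)%360-180)/k
            c,s=np.cos(np.radians(y)),np.sin(np.radians(y))
            d=np.round([100*(c*dp[0]+s*dp[1]),100*(s*dp[0]-c*dp[1]),-100*dp[2]],1); a=round(-np.radians(dy),2)
            D.append(d.tolist());A.append([0,0,a])
            p=p+np.array([c*d[0]+s*d[1],s*d[0]-c*d[1],-d[2]])/100; y-=np.degrees(a)
    print(len(D),'max',max(np.linalg.norm(d) for d in D),'end',np.round(p,3),round(y,1))
    print(json.dumps(dict(angular=A,delta_pos=D,gripper=[grip]*len(D))))
E
python3 - <<'E'
from h import *
b=snap('top')
c=np.array([[165,40],[213,65],[125,245],[62,213]])/4+[190,210]
P=w(b,c,.045);print(P.round(3),P.mean(0).round(4)); print('canister',w(b,(258,155),.14))
plan([(.56,-.25,.25,60,11),(.56,.1,.25,110,9)],8.7)
E
```

```text
[[0.536 0.33  0.045]
 [0.519 0.299 0.045]
 [0.405 0.351 0.045]
 [0.425 0.391 0.045]] [0.4714 0.3426 0.045 ]
canister [[0.672578  0.2495417 0.14     ]]
20 max 4.94064773081425 end [0.56 0.1  0.25] 110.1
{"angular": [[0, 0, -0.07], [0, 0, -0.07], [0, 0, -0.07], [0, 0, -0.07], [0, 0, -0.07], [0, 0, -0.07], [0, 0, -0.07], [0, 0, -0.07], [0, 0, -0.07], [0, 0, -0.07], [0, 0, -0.08], [0, 0, -0.1], [0, 0, -0.1], [0, 0, -0.1], [0, 0, -0.09], [0, 0, -0.1], [0, 0, -0.09], [0, 0, -0.1], [0, 0, -0.09], [0, 0, -0.1]], "delta_pos": [[4.3, -2.4, -0.1], [4.4, -2.0, -0.1], [4.6, -1.7, -0.1], [4.7, -1.4, -0.1], [4.8, -1.1, -0.1], [4.8, -0.7, -0.1], [4.9, -0.4, -0.1], [4.9, -0.1, -0.2], [4.9, 0.3, -0.1], [4.9, 0.6, -0.2], [4.8, 1.0, -0.1], [3.4, -1.9, -0.0], [3.5, -1.6, -0.0], [3.7, -1.2, -0.0], [3.8, -0.9, -0.0], [3.9, -0.5, -0.0], [3.9, -0.1, -0.0], [3.9, 0.2, -0.0], [3.8, 0.6, -0.0], [3.7, 1.0, -0.0]], "gripper": [8.7, 8.7, 8.7, 8.7, 8.7, 8.7, 8.7, 8.7, 8.7, 8.7, 8.7, 8.7, 8.7, 8.7, 8.7, 8.7, 8.7, 8.7, 8.7, 8.7]}
```

>>> drive_tool(angular=[[0,0,-0.07],[0,0,-0.07],[0,0,-0.07],[0,0,-0.07],[0,0,-0.07],[0,0,-0.07],[0,0,-0.07],[0,0,-0.07],[0,0,-0.07],[0,0,-0.07],[0,0,-0.08],[0,0,-0.1],[0,0,-0.1],[0,0,-0.1],[0,0,-0.09],[0,0,-0.1],[0,0,-0.09],[0,0,-0.1],[0,0,-0.09],[0,0,-0.1]], delta_pos=[[4.3,-2.4,-0.1],[4.4,-2.0,-0.1],[4.6,-1.7,-0.1],[4.7,-1.4,-0.1],[4.8,-1.1,-0.1],[4.8,-0.7,-0.1],[4.9,-0.4,-0.1],[4.9,-0.1,-0.2],[4.9,0.3,-0.1],[4.9,0.6,-0.2],[4.8,1.0,-0.1],[3.4,-1.9,0],[3.5,-1.6,0],[3.7,-1.2,0],[3.8,-0.9,0],[3.9,-0.5,0],[3.9,-0.1,0],[3.9,0.2,0],[3.8,0.6,0],[3.7,1.0,0]], gripper=[8.7,8.7,8.7,8.7,8.7,8.7,8.7,8.7,8.7,8.7,8.7,8.7,8.7,8.7,8.7,8.7,8.7,8.7,8.7,8.7])

```text
time_s: 3.35
tool_pos: [0.56, 0.1012, 0.2498]
tool_rot: [180.0, 0.0, 110.3]
force: [0.2, 0.1, -0.2]
grip_width: 0.0869
grasp_force: 0.0
```

```bash
python3 - <<'E'
from h import *
o=telemetry.get_obs();print(o['time_s'],o['tool_pos'],o['tool_rot'],o['qpos'])
plan([(.472,.346,.13,152,8),(.472,.346,.02,152,5)],8.7)
E
```

```text
3.35 [0.55996046 0.10124968 0.24983128] [1.79972529e+02 4.47017168e-02 1.10324046e+02] [ 26.44092367  12.38179628 -45.14860478  92.60445802   8.96233513
  78.70080109   0.52514942]
13 max 3.6249137920783716 end [0.472 0.346 0.02 ] 152.1
{"angular": [[0, 0, -0.09], [0, 0, -0.09], [0, 0, -0.09], [0, 0, -0.09], [0, 0, -0.09], [0, 0, -0.09], [0, 0, -0.09], [0, 0, -0.1], [0, 0, 0.0], [0, 0, 0.0], [0, 0, 0.0], [0, 0, 0.0], [0, 0, 0.0]], "delta_pos": [[3.3, 0.0, 1.5], [3.2, 0.3, 1.5], [3.2, 0.6, 1.5], [3.1, 0.9, 1.5], [3.0, 1.2, 1.5], [2.9, 1.5, 1.5], [2.8, 1.7, 1.5], [2.6, 1.9, 1.5], [0.0, 0.0, 2.2], [0.0, 0.0, 2.2], [0.0, 0.0, 2.2], [0.0, 0.0, 2.2], [0.0, 0.0, 2.2]], "gripper": [8.7, 8.7, 8.7, 8.7, 8.7, 8.7, 8.7, 8.7, 8.7, 8.7, 8.7, 8.7, 8.7]}
```

>>> drive_tool(angular=[[0,0,-0.09],[0,0,-0.09],[0,0,-0.09],[0,0,-0.09],[0,0,-0.09],[0,0,-0.09],[0,0,-0.09],[0,0,-0.1],[0,0,0.0],[0,0,0.0]], delta_pos=[[3.3,0.0,1.5],[3.2,0.3,1.5],[3.2,0.6,1.5],[3.1,0.9,1.5],[3.0,1.2,1.5],[2.9,1.5,1.5],[2.8,1.7,1.5],[2.6,1.9,1.5],[0,0,2],[0,0,0]], gripper=[8.7,8.7,8.7,8.7,8.7,8.7,8.7,8.7,8.7,8.7])

```text
time_s: 4.35
tool_pos: [0.4711, 0.3443, 0.1071]
tool_rot: [-179.8, -0.1, 152.1]
force: [0.2, -1.1, -0.3]
grip_width: 0.0869
grasp_force: 0.0
```

```bash
python3 - <<'E'
from h import *
o=telemetry.get_obs();print(o['time_s'],o['tool_pos'],o['tool_rot'],o['qpos'])
a=snap('scene');b=snap('top')
cv2.imwrite('pics/c1.png',np.hstack([cv2.resize(a['pixels'][270:400,310:440,::-1],(400,400)),cv2.resize(b['pixels'][190:290,170:270,::-1],(400,400))]))
print(px(a,[.472,.346,.045])-[310,270],px(b,[.472,.346,.045])-[170,190])
E
```

```text
4.35 [0.47110041 0.34434475 0.10708333] [-1.79768762e+02 -1.44961162e-01  1.52066955e+02] [  5.34220007  25.40037088 -54.14185323  99.89141035  22.19375697
  66.49914219   6.7360895 ]
[[68.95901956 59.55305222]] [[54.03739201 54.77197149]]
```

View pics/c1.png

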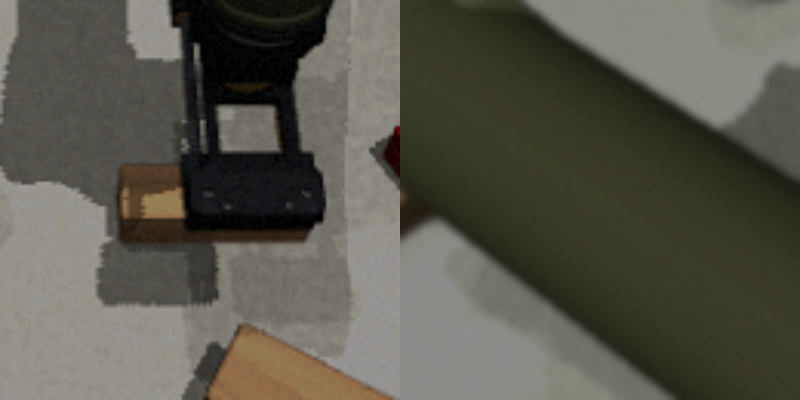

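The scene crop shows the gripper above the wooden block, with the fingers about to straddle it; the top view is blocked by the arm. I'll go down and grip.

>>> drive_tool(angular=[[0,0,0],[0,0,0],[0,0,0],[0,0,0],[0,0,0],[0,0,0],[0,0,0],[0,0,0],[0,0,0],[0,0,0]], delta_pos=[[0,0,2.2],[0,0,2.2],[0,0,2.2],[0,0,1.6],[0,0,0.5],[0,0,0],[0,0,0],[0,0,0],[0,0,0],[0,0,0]], gripper=[8.7,8.7,8.7,8.7,8.7,3,3,3,3,3], squeeze=50)

```text
time_s: 5.45
tool_pos: [0.4734, 0.3448, 0.023]
tool_rot: [180.0, 0.0, 151.9]
force: [0.1, 0.7, -0.0]
grip_width: 0.0549
grasp_force: 0.0
```

>>> drive_tool(angular=[[0,0,0],[0,0,0],[0,0,0],[0,0,0],[0,0,0],[0,0,0],[0,0,0]], delta_pos=[[0,0,0],[0,0,0],[0,0,-1],[0,0,-2],[0,0,-3],[0,0,-3],[0,0,-3]], gripper=[3,3,3,3,3,3,3])

```text
time_s: 6.15
tool_pos: [0.4726, 0.3445, 0.1439]
tool_rot: [-180.0, -0.0, 152.0]
force: [0.4, -0.3, -1.7]
grip_width: 0.0394
grasp_force: 50.0
```

```bash
python3 - <<'E'
from h import *
o=telemetry.get_obs();print(o['time_s'],o['tool_pos'],o['tool_rot'],o['qpos'],o['grip_width'],o['force'])
y=14.8;B=np.array([.575,-.0235]);c,s=np.cos(np.radians(y)),np.sin(np.radians(y))
f=lambda bx,by:B+[c*bx-s*by,s*bx+c*by]
q=f(0,.13);print(q)
a=snap('scene')
m=mask(a,'block',px(a,np.r_[o['tool_pos'][:2],.13])[0]);print(m is not None)
plan([(.53,.24,.2,120,5),(*q,.15,90+y,5)],3)
cv2.imwrite('pics/c2.png',cv2.resize(a['pixels'][200:400,260:480,::-1],(770,600)))
E
```

```text
6.15 [0.47261588 0.3444813  0.14387994] [-1.79956745e+02 -1.55724527e-02  1.51963990e+02] [  6.66468856  23.19146138 -55.51305191  97.81663211  20.23011734
  69.80699042   8.135397  ] 0.03936576721295833 [ 0.39194596 -0.28683164 -1.69617483]
[0.54179205 0.10218704]
True
10 max 2.988310559496787 end [0.541 0.103 0.15 ] 105.0
{"angular": [[0, 0, 0.11], [0, 0, 0.11], [0, 0, 0.11], [0, 0, 0.11], [0, 0, 0.12], [0, 0, 0.05], [0, 0, 0.05], [0, 0, 0.05], [0, 0, 0.06], [0, 0, 0.05]], "delta_pos": [[-2.0, -1.4, -1.1], [-2.1, -1.1, -1.0], [-2.2, -0.9, -1.1], [-2.3, -0.7, -1.0], [-2.4, -0.3, -1.1], [-2.5, -1.2, 1.0], [-2.6, -1.0, 1.0], [-2.6, -0.9, 1.0], [-2.7, -0.8, 1.0], [-2.6, -0.7, 1.0]], "gripper": [3, 3, 3, 3, 3, 3, 3, 3, 3, 3]}
```

View pics/c2.png

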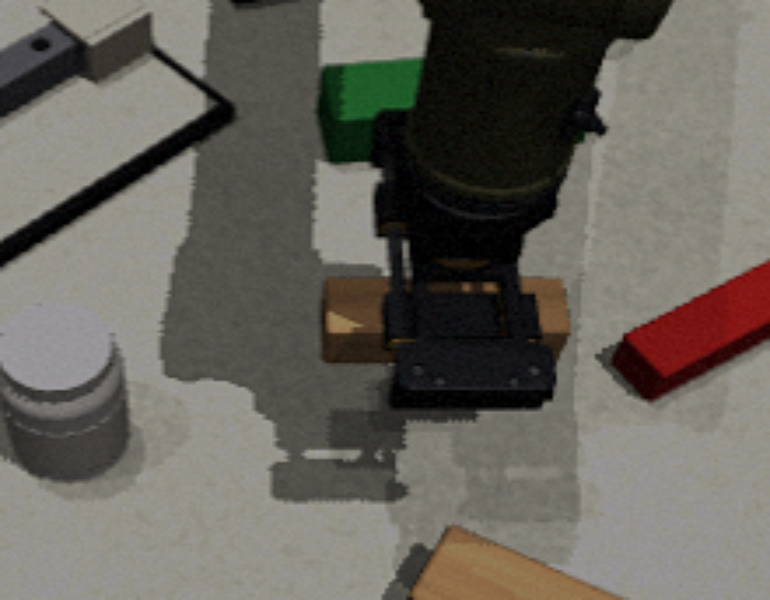

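The scene crop shows the block held about mid-length by the gripper and lifted clear of the table. I'll carry it over to the closed (+y) side of the base.

>>> drive_tool(angular=[[0,0,0.11],[0,0,0.11],[0,0,0.11],[0,0,0.11],[0,0,0.12],[0,0,0.05],[0,0,0.05],[0,0,0.05],[0,0,0.06],[0,0,0.05],[0,0,0]], delta_pos=[[-2.0,-1.4,-1.1],[-2.1,-1.1,-1.0],[-2.2,-0.9,-1.1],[-2.3,-0.7,-1.0],[-2.4,-0.3,-1.1],[-2.5,-1.2,1.0],[-2.6,-1.0,1.0],[-2.6,-0.9,1.0],[-2.7,-0.8,1.0],[-2.6,-0.7,1.0],[0,0,0]], gripper=[3,3,3,3,3,3,3,3,3,3,3])

```text
time_s: 7.35
tool_pos: [0.5384, 0.0945, 0.1429]
tool_rot: [-179.7, 0.1, 104.5]
force: [-0.4, -1.0, -2.3]
grip_width: 0.0401
grasp_force: 50.0
```

```bash
python3 - <<'E'
from h import *
o=telemetry.get_obs();print(o['time_s'],o['tool_pos'],o['tool_rot'],o['qpos'],o['grip_width'],o['force'])
y=14.8;B=np.array([.575,-.0235]);c,s=np.cos(np.radians(y)),np.sin(np.radians(y))
d=o['tool_pos'][:2]-B;print('base xy',c*d[0]+s*d[1],-s*d[0]+c*d[1])
a=snap('scene');b=snap('top')
for by in (.13,-.2): pass
im=b['pixels'].copy()
for bx,by,z in((-.06,-.025,.071),(-.06,.025,.071),(.06,.025,.071),(.06,-.025,.071),(.05,.033,.071),(-.05,.033,.071),(-.11,-.115,.02),(-.11,.115,.02),(.23,-.115,.02),(.23,.115,.02),(0,.015,.06),(0,-.015,.06)):
    for p in(a,b):
        u=px(p,[B[0]+c*bx-s*by,B[1]+s*bx+c*by,z])[0]; cv2.circle(p['pixels'],tuple(int(v*16) for v in u),12,(255,0,255),-1,shift=4)
cv2.imwrite('pics/c3.png',np.hstack([cv2.resize(a['pixels'][160:330,150:350,::-1],(400,340)),cv2.resize(b['pixels'][100:270,270:470,::-1],(400,340))]))
E
```

```text
7.35 [0.5383908  0.0944992  0.14291446] [-1.79679806e+02  1.41287350e-01  1.04520598e+02] [ 25.41913972  14.28662207 -43.20109912 103.20524201  10.71611284
  66.97450694  -6.65416157] 0.040121064305897465 [-0.35303371 -0.95841837 -2.26438477]
base xy -0.005252236964701808 0.12343605093202153
```

View pics/c3.png

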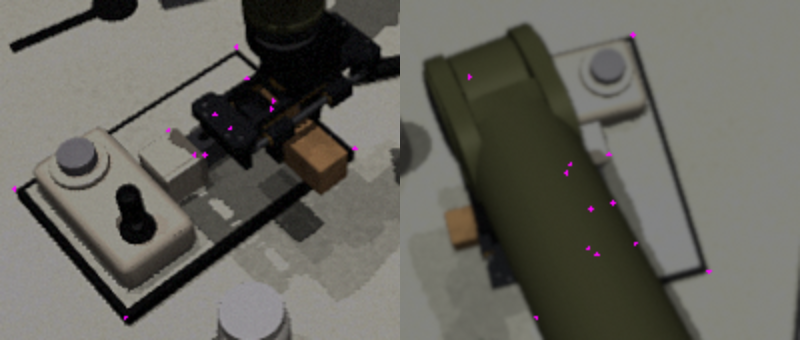

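The overlaid bed corners and jaw points fit the base in both views, and the block hangs just outside the closed side. I'll lower it and start pushing along base -y.

>>> drive_tool(angular=[[0,0,0],[0,0,0],[0,0,0],[0,0,0],[0,0,0],[0,0,0],[0,0,0]], delta_pos=[[0.6,0.4,2],[0,0,2],[0,0,2],[0,0,2],[0,0,1],[0,0,0.2],[0,0,0]], gripper=[3,3,3,3,3,3,3])

```text
time_s: 8.15
tool_pos: [0.542, 0.1081, 0.0539]
tool_rot: [180.0, -0.0, 105.0]
force: [-0.1, 0.3, -1.7]
grip_width: 0.0393
grasp_force: 50.0
```

>>> drive_tool(angular=[[0,0,0],[0,0,0],[0,0,0],[0,0,0],[0,0,0],[0,0,0],[0,0,0],[0,0,0]], delta_pos=[[-1,0,0],[-1,0,0],[-1,0,0],[-1,0,0],[-0.6,0,0],[-0.6,0,0],[-0.6,0,0],[-0.6,0,0]], gripper=[3,3,3,3,3,3,3,3])

```text
time_s: 8.95
tool_pos: [0.5569, 0.0508, 0.0538]
tool_rot: [-180.0, -0.4, 105.1]
force: [-5.1, 11.9, 2.3]
grip_width: 0.04
grasp_force: 50.0
```

>>> drive_tool(angular=[[0,0,0],[0,0,0],[0,0,0],[0,0,0],[0,0,0],[0,0,0]], delta_pos=[[-0.6,0,0],[-0.6,0,0],[-0.6,0,0],[-0.6,0,0],[-0.6,0,0],[-0.4,0,0]], gripper=[3,3,3,3,3,3])

```text
time_s: 9.55
tool_pos: [0.5651, 0.019, 0.0536]
tool_rot: [-179.9, -0.5, 105.2]
force: [-6.5, 11.1, 2.7]
grip_width: 0.0398
grasp_force: 50.0
```

>>> drive_tool(angular=[[0,0,0],[0,0,0],[0,0,0],[0,0,0],[0,0,0],[0,0,0],[0,0,0]], delta_pos=[[-0.4,0,0],[-0.4,0,0],[-0.4,0,0],[-0.6,0,0],[-0.6,0,0],[-0.4,0,0],[0,0,0]], gripper=[3,3,3,3,3,3,3])

```text
time_s: 10.25
tool_pos: [0.5747, -0.016, 0.0535]
tool_rot: [-180.0, 0.0, 104.9]
force: [-0.4, 0.6, -1.4]
grip_width: 0.0398
grasp_force: 50.0
```

```bash
python3 - <<'E'
from h import *
o=telemetry.get_obs()
y=14.8;B=np.array([.575,-.0235]);c,s=np.cos(np.radians(y)),np.sin(np.radians(y))
d=o['tool_pos'][:2]-B;print(o['time_s'],'base xy',c*d[0]+s*d[1],-s*d[0]+c*d[1])
a=snap('scene');b=snap('top')
for p in (a,b): print([(d['centre'],d['p']) for d in models.search_frame(p,'spacer')])
cv2.imwrite('pics/c4.png',np.hstack([cv2.resize(a['pixels'][160:330,150:350,::-1],(400,340)),cv2.resize(b['pixels'][100:270,270:470,::-1],(400,340))]))
E
```

```text
10.25 base xy 0.0016517937258255608 0.007362676837272466
[]
[]
```

View pics/c4.png

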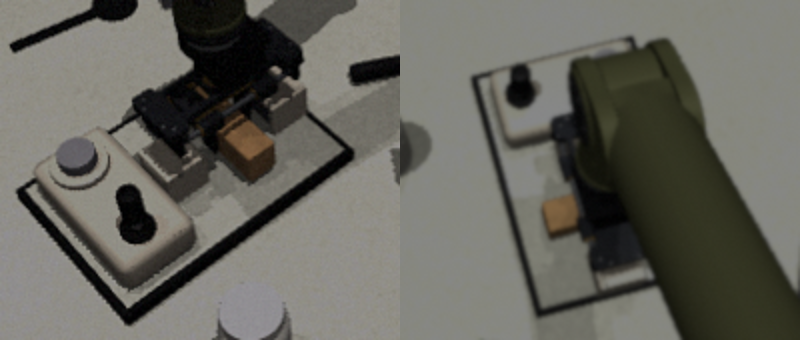

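The crops show the gripper and block deep in the gap. The spacer is hidden, but the contact force has dropped to zero, so it should be clear. I'll back out along +y, look from above, then lay the block back at its old spot.

>>> drive_tool(angular=[[0,0,0],[0,0,0],[0,0,0],[0,0,0],[0,0,0],[0,0,0],[0,0,0],[0,0,0],[0,0,0],[0,0,0]], delta_pos=[[1,0,0],[2,0,0],[3,0,0],[3,0,0],[3,0,0],[1,0,-3],[0,0,-4],[0,0,-4],[0,0,-2],[0,0,0]], gripper=[3,3,3,3,3,3,3,3,3,3])

```text
time_s: 11.45
tool_pos: [0.5426, 0.1129, 0.1871]
tool_rot: [179.6, 0.1, 105.0]
force: [1.3, -0.8, -1.1]
grip_width: 0.0397
grasp_force: 50.0
```

```bash
python3 - <<'E'
from h import *
plan([(.53,.22,.2,125,5),(.473,.345,.10,152,7)],3)
E
```

```text
12 max 2.477902338672773 end [0.473 0.345 0.1  ] 152.0
{"angular": [[0, 0, -0.07], [0, 0, -0.07], [0, 0, -0.07], [0, 0, -0.07], [0, 0, -0.07], [0, 0, -0.07], [0, 0, -0.07], [0, 0, -0.07], [0, 0, -0.06], [0, 0, -0.07], [0, 0, -0.06], [0, 0, -0.07]], "delta_pos": [[2.1, 0.3, -0.3], [2.1, 0.5, -0.2], [2.1, 0.6, -0.3], [2.0, 0.7, -0.2], [2.0, 0.9, -0.3], [1.9, 0.4, 1.4], [1.9, 0.5, 1.4], [1.9, 0.6, 1.4], [1.8, 0.8, 1.5], [1.8, 0.8, 1.4], [1.7, 1.0, 1.5], [1.6, 1.1, 1.4]], "gripper": [3, 3, 3, 3, 3, 3, 3, 3, 3, 3, 3, 3]}
```

>>> drive_tool(angular=[[0,0,-0.07],[0,0,-0.07],[0,0,-0.07],[0,0,-0.07],[0,0,-0.07],[0,0,-0.07],[0,0,-0.07],[0,0,-0.07],[0,0,-0.06],[0,0,-0.07],[0,0,-0.06],[0,0,-0.07],[0,0,0],[0,0,0],[0,0,0],[0,0,0]], delta_pos=[[2.1,0.3,-0.3],[2.1,0.5,-0.2],[2.1,0.6,-0.3],[2.0,0.7,-0.2],[2.0,0.9,-0.3],[1.9,0.4,1.4],[1.9,0.5,1.4],[1.9,0.6,1.4],[1.8,0.8,1.5],[1.8,0.8,1.4],[1.7,1.0,1.5],[1.6,1.1,1.4],[0,0,2.5],[0,0,2.5],[0,0,1],[0,0,0]], gripper=[3,3,3,3,3,3,3,3,3,3,3,3,3,3,3,3])

```text
time_s: 13.05
tool_pos: [0.4698, 0.3427, 0.0341]
tool_rot: [-179.8, -0.1, 152.0]
force: [0.5, 0.1, -1.5]
grip_width: 0.0393
grasp_force: 50.0
```

```bash
python3 - <<'E'
from h import *
o=telemetry.get_obs();print(o['time_s'],o['tool_pos'],o['tool_rot'],o['qpos'],o['grip_width'],o['force'])
a=snap('scene','s5.png');b=snap('top','t5.png')
for n,p in (('s',a),('t',b)): print(n,[(d['centre'],d['p']) for d in models.search_frame(p,'spacer')])
cv2.imwrite('pics/c5.png',np.hstack([cv2.resize(a['pixels'][160:330,150:350,::-1],(400,340)),cv2.resize(b['pixels'][100:270,270:470,::-1],(400,340))]))
E
```

```text
13.05 [0.46979219 0.34267994 0.0341491 ] [-1.79783557e+02 -1.42999058e-01  1.52040554e+02] [  2.77585269  30.23433589 -51.07398743 103.40492264  26.90143692
  59.68995739   3.41839489] 0.0393349967016985 [ 0.48683252  0.14400103 -1.47156279]
s [([245.5, 211.0], 0.87), ([361.7, 330.4], 0.48), ([281.0, 326.8], 0.26)]
t [([394.7, 195.8], 0.7)]
```

View pics/c5.png

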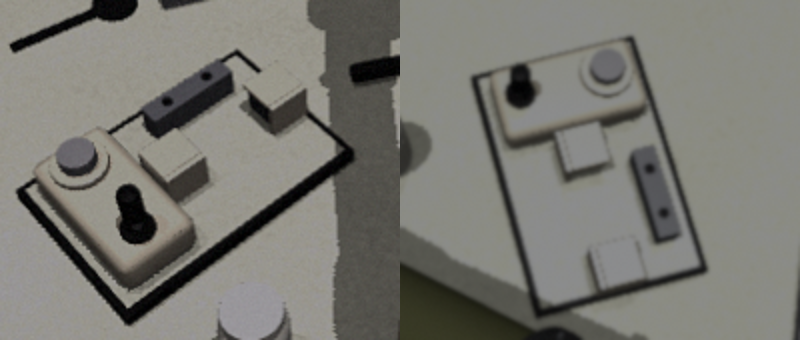

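The crops show the spacer upright and clear of both jaws, still on the bed plate: full-frame (395,196) in the top view, (245,211) in the scene view. I'll set the block down.

>>> drive_tool(angular=[[0,0,0],[0,0,0],[0,0,0],[0,0,0]], delta_pos=[[0,0,0.7],[0,0,0.2],[0,0,0.1],[0,0,0]], gripper=[3,3,3,3])

```text
time_s: 13.65
tool_pos: [0.4716, 0.3433, 0.0264]
tool_rot: [-180.0, -0.0, 151.9]
force: [0.0, 0.4, -1.6]
grip_width: 0.0397
grasp_force: 50.0
```

```bash
python3 - <<'E'
from h import *
b=snap('top');a=snap('scene')
vs=[(b,mask(b,'spacer',(395,196))),(a,mask(a,'spacer',(245,211)))]
for v in (vs,vs[:1],vs[1:]):
    r=fitbox(v,[.60,-.09,.26],.12,.03,.02,.06);x=r[0];print(np.round(x[:2],4),np.degrees(x[2]),r[1])
    d=x[:2]-[.575,-.0235];c,s=np.cos(np.radians(14.8)),np.sin(np.radians(14.8));print('base',c*d[0]+s*d[1],-s*d[0]+c*d[1])
E
```

```text
[ 0.5915 -0.0925] 16.01655100894916 0.8350974218583473
base -0.0016625221564668738 -0.0709494919422918
[ 0.5945 -0.093 ] 13.820132788899977 0.8163001293661061
base 0.0010636827508770513 -0.07215006071881534
[ 0.5914 -0.0911] 17.874187342270698 0.8678102926337034
base -0.0014033455460564156 -0.06951679644384008
```

>>> drive_tool(angular=[[0,0,0],[0,0,0]], delta_pos=[[0,0,0.2],[0,0,0]], gripper=[3,3])

```text
time_s: 14.05
tool_pos: [0.4715, 0.3433, 0.0242]
tool_rot: [-180.0, -0.0, 151.9]
force: [-0.5, -0.8, -1.2]
grip_width: 0.0395
grasp_force: 50.0
```

>>> drive_tool(angular=[[0,0,0],[0,0,0]], delta_pos=[[0,0,0.1],[0,0,0]], gripper=[3,3])

```text
time_s: 14.25
tool_pos: [0.4715, 0.3434, 0.0233]
tool_rot: [-180.0, -0.0, 151.9]
force: [0.6, -0.4, -2.1]
grip_width: 0.0398
grasp_force: 50.0
```

>>> drive_tool(angular=[[0,0,0],[0,0,0]], delta_pos=[[0,0,0.1],[0,0,0]], gripper=[3,3])

```text
time_s: 14.45
tool_pos: [0.4717, 0.3436, 0.0227]
tool_rot: [180.0, 0.0, 151.9]
force: [-0.2, -0.5, -0.5]
grip_width: 0.0395
grasp_force: 50.0
```

>>> drive_tool(angular=[[0,0,0],[0,0,0],[0,0,0],[0,0,0],[0,0,0],[0,0,0],[0,0,0],[0,0,0],[0,0,0],[0,0,0],[0,0,0]], delta_pos=[[0,0,0],[0,0,0],[0,0,0],[0,0,0],[0,0,-1],[0,0,-2],[0,0,-3],[0,0,-4],[0,0,-4],[0,0,-4],[0,0,0]], gripper=[6.5,6.5,6.5,6.5,6.5,6.5,6.5,6.5,6.5,6.5,6.5])

```text
time_s: 15.55
tool_pos: [0.4737, 0.3464, 0.2092]
tool_rot: [179.5, 0.3, 152.0]
force: [-0.0, 0.9, -0.0]
grip_width: 0.0652
grasp_force: 0.0
```

```bash
python3 - <<'E'
from h import *
o=telemetry.get_obs();print(o['time_s'],o['tool_pos'],o['tool_rot'],o['qpos'],o['grip_width'],o['force'])
plan([(.56,.12,.2,70,10),(.592,-.0925,.15,15.5,8)],6.5)
plan([(.56,.12,.2,-160,10),(.592,-.0925,.15,-164.5,8)],6.5)
E
```

```text
15.55 [0.47370644 0.3464076  0.20924935] [179.48057642   0.30949064 151.95490333] [  8.5914156   19.69219151 -57.59816295  93.62540655  17.25894016
  75.56248936  10.27512296] 0.06520569938868107 [-0.04302267  0.86834914 -0.0013592 ]
18 max 2.7946377224964243 end [ 0.592 -0.092  0.15 ] 15.6
{"angular": [[0, 0, 0.14], [0, 0, 0.14], [0, 0, 0.14], [0, 0, 0.14], [0, 0, 0.15], [0, 0, 0.14], [0, 0, 0.15], [0, 0, 0.14], [0, 0, 0.15], [0, 0, 0.14], [0, 0, 0.12], [0, 0, 0.12], [0, 0, 0.12], [0, 0, 0.12], [0, 0, 0.12], [0, 0, 0.12], [0, 0, 0.12], [0, 0, 0.11]], "delta_pos": [[-1.8, -1.6, 0.1], [-2.0, -1.3, 0.1], [-2.2, -1.0, 0.1], [-2.3, -0.7, 0.1], [-2.4, -0.4, 0.1], [-2.4, -0.0, 0.1], [-2.4, 0.3, 0.1], [-2.4, 0.7, 0.1], [-2.2, 1.0, 0.1], [-2.1, 1.3, 0.0], [-2.4, 1.3, 0.6], [-2.2, 1.6, 0.6], [-2.0, 1.8, 0.6], [-1.7, 2.0, 0.6], [-1.5, 2.2, 0.7], [-1.2, 2.4, 0.6], [-0.9, 2.5, 0.7], [-0.6, 2.6, 0.6]], "gripper": [6.5, 6.5, 6.5, 6.5, 6.5, 6.5, 6.5, 6.5, 6.5, 6.5, 6.5, 6.5, 6.5, 6.5, 6.5, 6.5, 6.5, 6.5]}
18 max 2.8178005607210745 end [ 0.592 -0.092  0.15 ] 195.5
{"angular": [[0, 0, -0.08], [0, 0, -0.08], [0, 0, -0.08], [0, 0, -0.09], [0, 0, -0.08], [0, 0, -0.09], [0, 0, -0.08], [0, 0, -0.09], [0, 0, -0.08], [0, 0, -0.09], [0, 0, 0.01], [0, 0, 0.01], [0, 0, 0.01], [0, 0, 0.01], [0, 0, 0.01], [0, 0, 0.01], [0, 0, 0.01], [0, 0, 0.01]], "delta_pos": [[-1.8, -1.6, 0.1], [-1.7, -1.7, 0.1], [-1.6, -1.9, 0.1], [-1.4, -2.0, 0.1], [-1.2, -2.1, 0.1], [-1.0, -2.2, 0.1], [-0.8, -2.3, 0.1], [-0.7, -2.3, 0.1], [-0.5, -2.4, 0.1], [-0.2, -2.4, 0.0], [0.5, -2.6, 0.6], [0.5, -2.6, 0.6], [0.5, -2.6, 0.6], [0.5, -2.7, 0.6], [0.4, -2.7, 0.7], [0.4, -2.6, 0.6], [0.4, -2.7, 0.7], [0.3, -2.6, 0.6]], "gripper": [6.5, 6.5, 6.5, 6.5, 6.5, 6.5, 6.5, 6.5, 6.5, 6.5, 6.5, 6.5, 6.5, 6.5, 6.5, 6.5, 6.5, 6.5]}
```

>>> drive_tool(angular=[[0,0,0.14],[0,0,0.14],[0,0,0.14],[0,0,0.14],[0,0,0.14],[0,0,0.14],[0,0,0.14],[0,0,0.14],[0,0,0.14],[0,0,0.14],[0,0,0.12],[0,0,0.12],[0,0,0.12],[0,0,0.12],[0,0,0.12],[0,0,0.12],[0,0,0.12],[0,0,0.12]], delta_pos=[[-1.8,-1.6,0.1],[-2.0,-1.3,0.1],[-2.2,-1.0,0.1],[-2.3,-0.7,0.1],[-2.4,-0.4,0.1],[-2.4,0,0.1],[-2.4,0.3,0.1],[-2.4,0.7,0.1],[-2.2,1.0,0.1],[-2.1,1.3,0.0],[-2.4,1.3,0.6],[-2.2,1.6,0.6],[-2.0,1.8,0.6],[-1.7,2.0,0.6],[-1.5,2.2,0.7],[-1.2,2.4,0.6],[-0.9,2.5,0.7],[-0.6,2.6,0.6]], gripper=[6.5,6.5,6.5,6.5,6.5,6.5,6.5,6.5,6.5,6.5,6.5,6.5,6.5,6.5,6.5,6.5,6.5,6.5])

```text
time_s: 17.35
tool_pos: [0.5983, -0.0941, 0.1432]
tool_rot: [-180.0, 0.0, 16.5]
force: [0.2, 0.3, -0.6]
grip_width: 0.0652
grasp_force: 0.0
```

```bash
python3 - <<'E'
from h import *
o=telemetry.get_obs();print(o['time_s'],o['tool_pos'],o['tool_rot'],o['qpos'],o['force'])
plan([(.592,-.0922,.09,15.5,4),(.592,-.0922,.043,15.5,4)],6.5)
a=snap('scene','s6.png')
cv2.imwrite('pics/c6.png',cv2.resize(a['pixels'][150:400,150:470,::-1],(768,600)))
E
```

```text
17.35 [ 0.59832896 -0.0941498   0.14319736] [-1.79990309e+02  1.82686242e-02  1.64595432e+01] [ 27.45794391  18.43369232 -25.2588086   95.65468253   8.37603451
  67.80673124 -73.38240242] [ 0.1729305   0.33872288 -0.55631976]
8 max 1.4071247279470287 end [ 0.591 -0.092  0.043] 15.3
{"angular": [[0, 0, 0.0], [0, 0, 0.01], [0, 0, 0.0], [0, 0, 0.01], [0, 0, -0.0], [0, 0, -0.0], [0, 0, -0.0], [0, 0, -0.0]], "delta_pos": [[-0.1, -0.1, 1.3], [-0.2, -0.1, 1.3], [-0.1, -0.1, 1.4], [-0.2, -0.1, 1.3], [0.0, 0.0, 1.2], [0.0, 0.0, 1.2], [0.0, 0.0, 1.2], [0.0, 0.0, 1.1]], "gripper": [6.5, 6.5, 6.5, 6.5, 6.5, 6.5, 6.5, 6.5]}
```

View pics/c6.png

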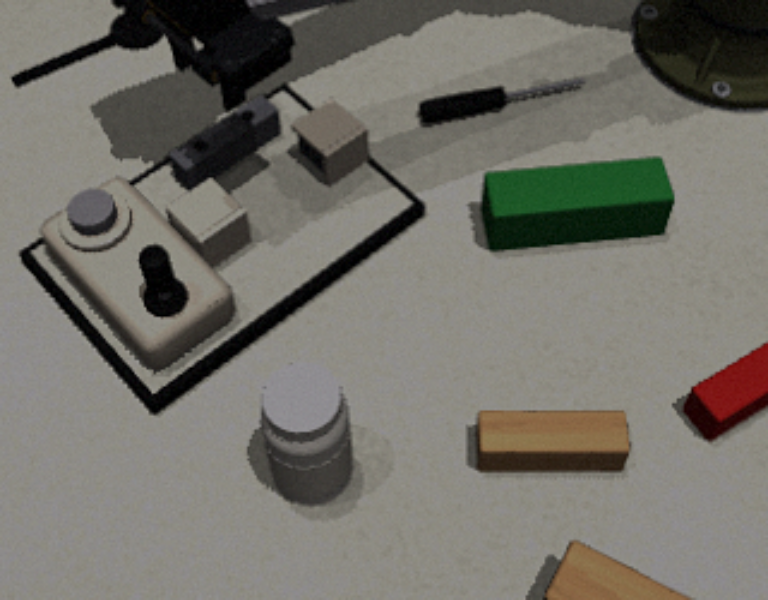

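The crop shows the block lying flat on the bare table at about (550,440), the canister standing, and the gripper over the spacer at about (225,140). I'll go down and grip the spacer.

>>> drive_tool(angular=[[0,0,0],[0,0,0.01],[0,0,0],[0,0,0.01],[0,0,0],[0,0,0],[0,0,0],[0,0,0],[0,0,0],[0,0,0],[0,0,0],[0,0,0],[0,0,0]], delta_pos=[[-0.2,-0.1,1.5],[-0.2,-0.1,1.5],[-0.1,0,1.5],[0,0,1.5],[0,0,1.5],[0,0,1.5],[0,0,1],[0,0,0.3],[0,0,0],[0,0,0],[0,0,0],[0,0,0],[0,0,0]], gripper=[6.5,6.5,6.5,6.5,6.5,6.5,6.5,6.5,2,2,2,2,2], squeeze=30)

```text
time_s: 18.7
tool_pos: [0.5934, -0.0929, 0.041]
tool_rot: [180.0, -0.0, 15.6]
force: [-0.1, -0.9, -1.0]
grip_width: 0.0328
grasp_force: 0.0
```

>>> drive_tool(angular=[[0,0,0],[0,0,0],[0,0,0],[0,0,0],[0,0,0],[0,0,0],[0,0,0]], delta_pos=[[0,0,0],[0,0,-1],[0,0,-2],[0,0,-3],[0,0,-3],[0,0,-3],[0,0,0]], gripper=[2,2,2,2,2,2,2])

```text
time_s: 19.4
tool_pos: [0.596, -0.093, 0.1657]
tool_rot: [179.8, -0.4, 15.6]
force: [1.1, 0.6, -1.3]
grip_width: 0.0296
grasp_force: 30.0
```

```bash
python3 - <<'E'
from h import *
o=telemetry.get_obs();print(o['time_s'],o['qpos'],o['grip_width'])
plan([(.442,-.352,.16,-9.5,11)],2)
E
```

```text
19.4 [ 27.71373512  16.6827969  -25.43292867  95.06597441   7.64899058
  69.45918331 -73.83873127] 0.02960593893746872
11 max 2.7820855486487113 end [ 0.442 -0.352  0.16 ] -9.6
{"angular": [[0, 0, 0.04], [0, 0, 0.04], [0, 0, 0.04], [0, 0, 0.04], [0, 0, 0.04], [0, 0, 0.04], [0, 0, 0.04], [0, 0, 0.04], [0, 0, 0.04], [0, 0, 0.04], [0, 0, 0.04]], "delta_pos": [[-2.0, 1.9, 0.1], [-1.9, 2.0, 0.0], [-1.8, 2.0, 0.1], [-1.7, 2.1, 0.0], [-1.7, 2.2, 0.1], [-1.6, 2.2, 0.0], [-1.5, 2.3, 0.1], [-1.4, 2.4, 0.0], [-1.3, 2.4, 0.1], [-1.1, 2.5, 0.0], [-1.1, 2.5, 0.1]], "gripper": [2, 2, 2, 2, 2, 2, 2, 2, 2, 2, 2]}
```

>>> drive_tool(angular=[[0,0,0.04],[0,0,0.04],[0,0,0.04],[0,0,0.04],[0,0,0.04],[0,0,0.04],[0,0,0.04],[0,0,0.04],[0,0,0.04],[0,0,0.04],[0,0,0.04],[0,0,0],[0,0,0],[0,0,0],[0,0,0]], delta_pos=[[-2.0,1.9,0.1],[-1.9,2.0,0.0],[-1.8,2.0,0.1],[-1.7,2.1,0.0],[-1.7,2.2,0.1],[-1.6,2.2,0.0],[-1.5,2.3,0.1],[-1.4,2.4,0.0],[-1.3,2.4,0.1],[-1.1,2.5,0.0],[-1.1,2.5,0.1],[0,0,2.5],[0,0,2.5],[0,0,2.5],[0,0,0]], gripper=[2,2,2,2,2,2,2,2,2,2,2,2,2,2,2])

```text
time_s: 20.9
tool_pos: [0.4358, -0.3506, 0.0756]
tool_rot: [-179.8, 0.4, -9.7]
force: [-1.5, 0.3, -1.4]
grip_width: 0.0298
grasp_force: 30.0
```

```bash
python3 - <<'E'
from h import *
o=telemetry.get_obs();print(o['time_s'],o['qpos'],o['grip_width'],o['tool_pos'],o['tool_rot'])
a=snap('scene','s7.png')
cv2.imwrite('pics/c7.png',cv2.resize(a['pixels'][80:230,130:330,::-1],(800,600)))
E
```

```text
20.9 [ 46.77594506  16.07550659 -12.18425196 105.825804     3.8813016
  58.95491612 -66.69771792] 0.029763958119621625 [ 0.43578657 -0.350554    0.07563951] [-179.78288001    0.39874474   -9.72133078]
```

View pics/c7.png

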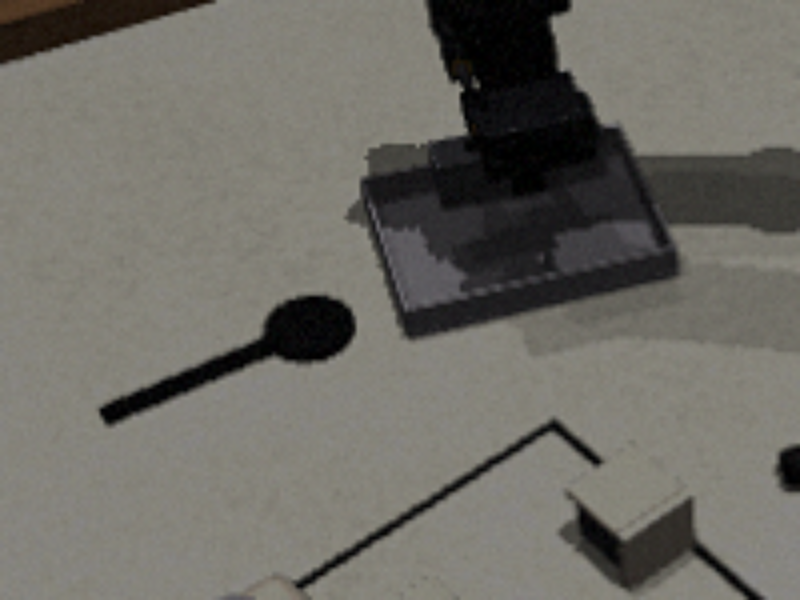

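The crop shows the spacer held over the tray at about (520,200), inside its walls, with the occluder untouched at about (230,360). I'll lower it, release and retreat.

>>> drive_tool(angular=[[0,0,0],[0,0,0],[0,0,0],[0,0,0],[0,0,0]], delta_pos=[[0,0,2],[0,0,1.5],[0,0,1],[0,0,0.2],[0,0,0]], gripper=[2,2,2,2,2])

```text
time_s: 21.45
tool_pos: [0.4389, -0.3516, 0.0326]
tool_rot: [-180.0, 0.0, -9.6]
force: [-0.0, -0.2, -2.1]
grip_width: 0.0299
grasp_force: 30.0
```

>>> drive_tool(angular=[[0,0,0],[0,0,0]], delta_pos=[[0,0,0.2],[0,0,0]], gripper=[2,2])

```text
time_s: 21.65
tool_pos: [0.4392, -0.3519, 0.031]
tool_rot: [180.0, -0.0, -9.6]
force: [0.1, -0.5, -2.8]
grip_width: 0.0299
grasp_force: 30.0
```

>>> drive_tool(angular=[[0,0,0],[0,0,0],[0,0,0]], delta_pos=[[0,0,0.2],[0,0,0.2],[0,0,0]], gripper=[2,2,2])

```text
time_s: 21.95
tool_pos: [0.4387, -0.3515, 0.0263]
tool_rot: [-180.0, 0.0, -9.6]
force: [0.6, 0.0, -2.4]
grip_width: 0.0299
grasp_force: 30.0
```

>>> drive_tool(angular=[[0,0,0],[0,0,0]], delta_pos=[[0,0,0.1],[0,0,0]], gripper=[2,2])

```text
time_s: 22.15
tool_pos: [0.4388, -0.3516, 0.0254]
tool_rot: [-180.0, 0.0, -9.6]
force: [-0.3, -0.2, -2.6]
grip_width: 0.0301
grasp_force: 30.0
```

>>> drive_tool(angular=[[0,0,0],[0,0,0]], delta_pos=[[0,0,0.1],[0,0,0]], gripper=[2,2])

```text
time_s: 22.35
tool_pos: [0.439, -0.3517, 0.0249]
tool_rot: [180.0, -0.0, -9.6]
force: [-1.6, 0.7, -0.6]
grip_width: 0.0296
grasp_force: 30.0
```

>>> drive_tool(angular=[[0,0,0],[0,0,0],[0,0,0],[0,0,0],[0,0,0],[0,0,0],[0,0,0],[0,0,0],[0,0,0],[0,0,0],[0,0,0],[0,0,0],[0,0,0],[0,0,0]], delta_pos=[[0,0,0],[0,0,0],[0,0,0],[0,0,0],[0,0,-1],[0,0,-2],[0,0,-4],[0,0,-4],[0,0,-4],[0,0,-3],[-3,2,0],[-4,4,0],[-4,4,0],[0,0,0]], gripper=[6,6,6,6,6,6,6,6,6,6,6,6,6,6])

```text
time_s: 23.75
tool_pos: [0.3169, -0.4295, 0.2056]
tool_rot: [179.8, 0.1, -10.3]
force: [0.1, 0.5, 0.3]
grip_width: 0.0598
grasp_force: 0.0
```

```bash
python3 - <<'E'
from h import *
o=telemetry.get_obs();print(o['time_s'],o['tool_pos'],o['force'])
a=snap('scene');b=snap('top')
for t in['spacer','block','tray','canister','occluder']:
    for n,p in(('s',a),('t',b)):
        print(t,n,[(np.round(d['centre']).tolist(),round(d['p'],2)) for d in models.search_frame(p,t)][:5])
cv2.imwrite('pics/c8.png',np.hstack([cv2.resize(a['pixels'][80:380,130:530,::-1],(400,300)),cv2.resize(b['pixels'][110:310,200:600,::-1],(400,200))[:200].repeat(1,0) if 0 else cv2.resize(b['pixels'][50:350,180:580,::-1],(400,300))]))
E
```

```text
23.75 [ 0.31688478 -0.4295256   0.2055596 ] [0.14440146 0.53299485 0.27864883]
spacer s [([259.0, 137.0], 0.57)]
spacer t [([498.0, 259.0], 0.55), ([226.0, 246.0], 0.43)]
block s [([378.0, 334.0], 0.81), ([461.0, 310.0], 0.8), ([424.0, 413.0], 0.75), ([390.0, 232.0], 0.73)]
block t [([306.0, 309.0], 0.85), ([208.0, 324.0], 0.72), ([228.0, 250.0], 0.69), ([155.0, 243.0], 0.66)]
tray s [([257.0, 143.0], 0.69)]
tray t [([487.0, 259.0], 0.87)]
canister s [([280.0, 329.0], 0.91), ([261.0, 143.0], 0.36)]
canister t [([260.0, 166.0], 0.67), ([230.0, 247.0], 0.53)]
occluder s [([198.0, 166.0], 0.85)]
occluder t [([482.0, 187.0], 0.63)]
```

View pics/c8.png

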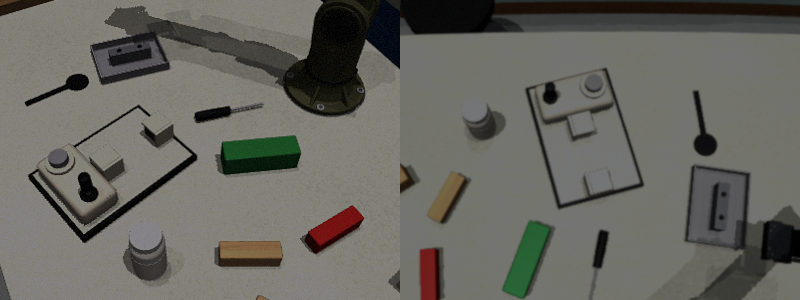

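The final picture shows the spacer lying in the tray (scene (259,137), top (498,259)), the block flat on the bare table (scene (378,334)), and the canister and occluder where they were. The robot touches nothing, so I'll hand in.

```bash
python3 -c "
from cell import env
print(env.sign_off())"
```

```text
the job is handed in; nothing more can be done
None
```

The job is handed in: I knocked the spacer clear with the block, laid the block flat on the bare table and left the spacer in the tray, with the canister and occluder undisturbed, at about 24 s of the 67 s allowed (`sign_off` returned no verdict).

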